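# Latch the sample transport case inside the safety cabinet

## Task

Close the sample transport case: push its lid fully shut, then flip the latch's wire loop up and over the keeper on the lid so that the loop's crossbar lies behind the keeper's lip, and finally press the latch lever over until it snaps flat against the sloping front of the case. Leave the loose things standing around the case where they are.

Things in the scene. Friction and masses are not known exactly. Their poses are not given: they have to be found in the camera images.
- case: Grey transport case, white lid, fixed to the bench, 225 deep (x) x 200 wide (y) x 133 mm high. Origin: centre of its underside, z up; its front, its own -x side, looks away from the robot and slopes at 40 deg: in case axes 'up the slope' is U = (0.766, 0, 0.643), 'out of the slope' is N = (-0.643, 0, 0.766). The latch is on the middle of the slope (y = 0).
- carry_handle (a point): Middle of the fixed steel carry handle: a 12 mm tube along case y, 224 mm long, its centre at case (-62, 0, 226) mm; legs at y = +-112 mm run back and down to case (50, +-112, 60) mm. It arches over the latch, which therefore has to be worked from the sloping side, tool leaning 20 to 50 deg (about square to the slope, pointing down and back at the robot).
- lever_axis (a point): Point on the hinge axis (along case y) of the latch lever, middle of its width, 14 mm out from the slope's surface, at case (-54, 0, 95.7) mm. Fixed to the case.
- lever (a joint): Angle of the steel latch lever about lever_axis (rad): 0 = flat, pointing down the slope (closed, stop), pi/2 = standing out along N, 2.0 = most open. Plate 22 mm wide, 5 mm thick, reaching 62 mm from the axis; its mid-plane lies 2 mm to the keeper's side of the line from the axis (the N side when flat). Friction 0.03 N m: it stays where it is left.
- lever_end (a point): Middle of the lever's upturned end, 56 mm from lever_axis along the lever; moves with it.
- loop_pin (a point): Pin (along y) on which the wire loop swings, carried by the lever: at lever_axis + 18 mm * (-cos(a) U + sin(a) N), a = lever - 0.244 rad.
- loop (a joint): Fold of the wire loop on the lever (rad): 0 = as when latched, 2.93 = folded back on the lever's keeper side (stop). The loop's direction, pin to bar, is at the angle loop - lever - 0.091 from U towards N. It is almost free and falls by its weight: at the start it leans back on the raised lever; pushed up the slope past the vertical it falls forward onto the lid's sloping apron.
- loop_bar (a point): Centre of the loop's crossbar: steel, 8 mm in diameter, 52 mm long along y, 62 mm from loop_pin, joining two 5 mm wire arms 44 mm apart. Sprung: it stretches about 2 mm when the latch is drawn tight. While the loop leans back, the bar stands 10 to 20 mm beyond the lever's end.
- keeper (a point): Steel keeper on the lid's sloping apron: a lip 26 mm wide (y), 5 mm thick, 17 mm high, leaning 12 deg up the slope. Origin on the apron at the rear foot of the lip, x up the slope (U), z out of it (N); with the lid shut it is 40 mm up the slope from lever_axis, 14 mm lower along N. The crossbar belongs behind the lip (+x side), its centre about 5 to 20 mm along x and 4 mm along z.
- lid (a joint): Lid opening angle (rad): 0 = fully shut, starts ajar. Hinged along y at case (115, 0, 129) mm, mass about 0.35 kg; its stiff hinge holds it where it is left; a push of a few newtons down on its front shuts it.
- lid_front (a point): Point on the flat top of the lid near its front edge, centre of its width, at case (40, 0, 133) mm when shut; moves with the lid. A good place to push it down from above, behind the carry handle.
- tube_rack: Blue tube rack, 75 x 115 x 45 mm, standing loose beside the case; leave alone. Origin at the centre of its underside.
- flask: Steel flask, 60 mm in diameter, 150 mm high, standing loose beside the case; leave alone. Origin at the centre of its underside.
- pipette: White pipette about 245 mm long, 34 mm high at most, lying loose along the foot of the sloping front; leave alone. Origin under its middle.
- block: Black stepped block 60 x 100 x 50 mm, loose, beside the case; leave alone. Origin at the centre of its underside.
- jar: Amber jar, 56 mm in diameter, 75 mm high, loose, beside the case; leave alone. Origin at the centre of its underside.

How it is judged:
On the way, in this order (a step that is already met when the one before it is completed fails the run):
1. the lid is fully shut while the lever is still raised (value of joint lid below 0.03 rad and value of joint lever above 0.8 rad), for 0.2 s.
2. the loop's crossbar lies behind the keeper's lip on the shut lid, the lever still raised (all of step 1 and x of loop_bar in the frame of keeper between 0.003 and 0.03 m and z of loop_bar in the frame of keeper between -0.005 and 0.012 m), for 0.2 s.
At the end, for the whole second after the job is handed in: Lid shut (within 0.03 rad), the crossbar's centre 3 to 30 mm behind the keeper's origin (its x) and no higher than 12 mm above the apron, lever flat (within 0.08 rad) and still; nothing loose on the bench moved by more than 40 mm at any time (value of joint lid below 0.03 rad and x of loop_bar in the frame of keeper between 0.003 and 0.03 m and z of loop_bar in the frame of keeper between -0.005 and 0.012 m and value of joint lever below 0.08 rad and velocity of joint lever below 0.2 rad/s); the robot touches nothing.
It fails at once if a loose thing around the case was moved by more than 40 mm (distance of any of tube_rack, flask, pipette, block, jar from where it was at the start of the episode above 0.04 m).
It also fails if it takes over 51 s, if anything falls off the work surface, if the arm or the gripper's body presses on something with over 40 N, if the wrist force passes 120 N, or if a joint passes its speed limit or range.

## Robot

A 6-joint arm with a two-finger parallel gripper is mounted at the origin on the work surface. World frame = base frame: x ahead of the robot, y to its left, z up, the work surface at z = 0. Lengths are in m, angles in rad, forces in N, time in s.
With the tool pointing down it reaches from about 0.35 to 1 m from the base axis. Payload 7.1 kg.
Tool frame: the origin (TCP) lies midway between the tips of the shut fingers; the grasp point (between the pads) lies 19 mm behind it; x points along the fingers, z is the direction in which the jaws open and shut, and the axes are right-handed (so a half turn about x gives the same grasp; the last joint's range is limited). The gripper opens to 85 mm and grips with 20 to 120 N. Pads are 22 mm wide; open, the fingers measure 114 mm over their backs; the gripper's body (76 mm by 85 mm) begins 54 mm behind the grasp point. The pads swing forward as they close: fully open they stand 13 mm farther back than shut.
Start: joints at [1.249, 0.423, 1.63, -0, 1.089, -0.019], TCP at [0.186, 0.597, 0.231] pointing down, gripper open.
Joint ranges: [-3, 3], [-0.9, 2.11], [0.09, 2.58], [-1.31, 4.45], [0.11, 2.69], [-2.54, 2.54]. Speed limits (rad/s): [2.39, 2.39, 3.01, 3.14, 3.14, 3.14].

## Interface

Orientations are given as a unit quaternion [x, y, z, w].
In Python, from rig import arm gives the robot as it stands.
- The arm moves only by the shell command python3 -m inch 'ROWS' [OPENING]. ROWS is a JSON object of lists of equal length, an entry for each row: "xyz": the shift along the tool's x, y, z in cm, a list of three; "dr": the turn, a rotation vector about the tool's x, y, z in rad, a list of three. A call has 1 to 12 rows; each row is the pose to reach, as a shift and turn from the pose commanded when the call began, along the tool's axes at that moment; what a row does not reach only later rows make up. A row lasts 1/8 s, in which the tool goes at most 62.5 mm and 10.7 degrees, less where a joint would pass 70% of its speed; a pose out of reach is approached as far as the arm can. A call with a gripper value outside its range is refused whole. OPENING is the finger opening in cm, from 0 to 8.54, set as the call begins (- or left out, the last holds). The fingers move at their own pace and stop on an object; the grip force is fixed at half the most. Time passes only in rows, so rows that repeat a pose let the fingers close. It gives the time, the measured TCP pose, the force and the opening at its end, in the units of the state.
- arm.state(): the state, without advancing time (a new reading comes with each control period).
- arm.grab_frame(name): name is "scene" or "top" or "wrist"; returns a dict with "image" (480x640x3 uint8, red, green, blue), "camera_matrix" (3x3 intrinsics, pixels), "R" (3x3) and "t" (3): a world point X has camera coordinates R X + t; the wrist camera has in their place "tool_from_camera" (4x4, takes a point from camera to tool coordinates, whose origin is the TCP and whose axes are the tool frame's). Camera axes: x right, y down, z forward; pixel columns grow to the right and rows downward; lengths in m; the calibration is good to about 2 mm. A picture is of the moment at which its call begins: read the wrist's pose just before it. There is no depth.
- arm.close_job(): hands the job in, once; it reports no verdict.
The state is a dict: "time_s": time; "q": joint angles; "qvel": joint speeds; "joint_torque": joint torques, N m; "position": TCP position; "eef_rot": TCP orientation; "contact_force": force on the tool from outside, world axes, zero at the start; "torque": the same for the moment, N m; "opening": opening from 0.0 (shut) to 1.0 (fully open).
Only numpy, scipy, OpenCV 4.12 (cv2) and the standard library are available. Lean on these libraries where they do the work, as an engineer would, in place of code of your own. Each camera call takes 0.05 s, during which the arm holds its last target. There are 200 camera calls.

## Working session

There is one attempt and no reset: what is moved stays moved. The work goes in short steps, Python scripts to look and compute and a shell command to move; the robot and the scene stay as the last step left them, time stands still between calls to the robot, and variables do not carry over. Pictures are saved under pics/ and viewed, about 8 in all and at most 12, crops included, and the job is handed in when it is done.

```bash
ls; mkdir -p pics
python3 - <<'E'
from rig import arm
import cv2,json,numpy as np,pickle
d={}
for n in("scene","top"):
    f=arm.grab_frame(n); d[n]=f
    cv2.imwrite(f"pics/{n}0.png",f["image"][:,:,::-1])
    print(n,np.round(f["camera_matrix"],1).tolist(),np.round(f["R"],3).tolist(),np.round(f["t"],3).tolist())
pickle.dump(d,open("f0.pkl","wb"))
print({k:np.round(v,3).tolist() for k,v in arm.state().items()})
E
```

```text
pics
scene [[538.4, 0.0, 325.0], [0.0, 538.4, 249.5], [0.0, 0.0, 1.0]] [[0.072, 0.997, -0.003], [0.773, -0.058, -0.632], [-0.63, 0.043, -0.775]] [-0.09, -0.291, 1.568]
top [[516.7, 0.0, 315.2], [0.0, 516.7, 231.8], [0.0, 0.0, 1.0]] [[-0.023, -1.0, 0.014], [-0.99, 0.021, -0.142], [0.141, -0.017, -0.99]] [0.047, 0.564, 0.98]
{'time_s': 0.1, 'q': [1.249, 0.424, 1.631, 0.0, 1.089, -0.019], 'qvel': [-0.002, -0.002, -0.003, 0.0, 0.001, 0.001], 'joint_torque': [0.0, -55.842, -28.244, -0.0, 0.003, -0.0], 'position': [0.186, 0.596, 0.231], 'eef_rot': [-0.419, 0.57, 0.419, 0.569], 'contact_force': [0.679, 0.762, 0.518], 'torque': [-0.004, -0.08, 0.016], 'opening': 0.999}
```

View pics/scene0.png

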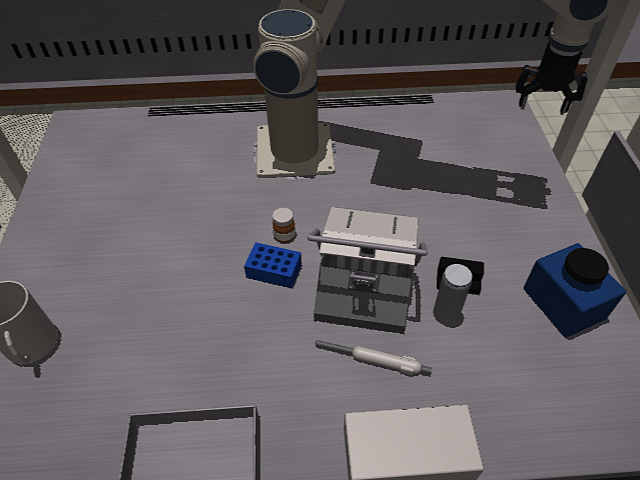

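View pics/top0.png

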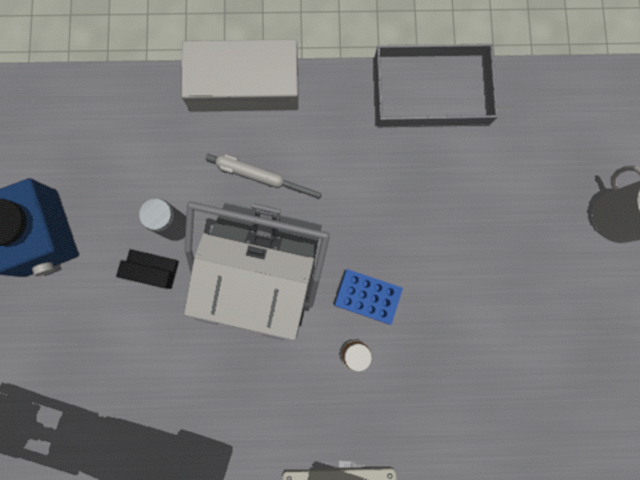

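Run:
```python
import pickle,cv2,numpy as np
d=pickle.load(open("f0.pkl","rb"))
a=d["scene"]["image"][200:345,295:440]; b=d["top"]["image"][195:345,175:340]
a=cv2.resize(a,(400*145//145,400),interpolation=cv2.INTER_CUBIC); b=cv2.resize(b,(400,400*150//165),interpolation=cv2.INTER_CUBIC)
b=cv2.copyMakeBorder(b,0,400-b.shape[0],0,0,cv2.BORDER_CONSTANT)
im=cv2.convertScaleAbs(np.hstack([a,b]),alpha=1.3,beta=15)
cv2.imwrite("pics/crop0.png",im[:,:,::-1])
```

```text
(no output)
```

View pics/crop0.png

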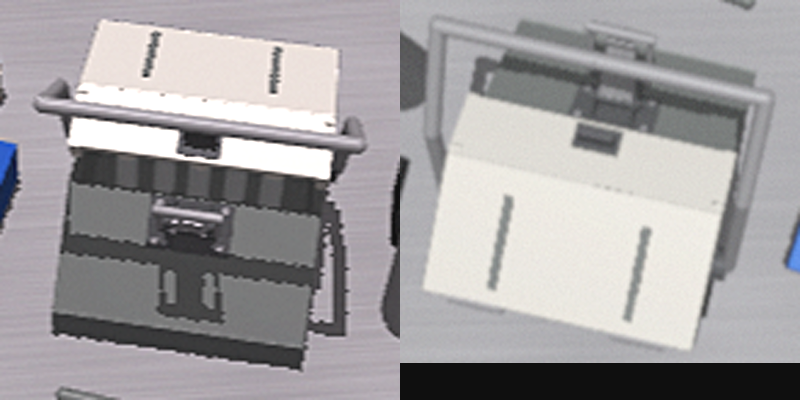

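```bash
cat > h.py <<'E'
import pickle,numpy as np
from scipy.optimize import least_squares
from scipy.spatial.transform import Rotation as Ro
def proj(f,X):
    c=np.atleast_2d(X)@np.asarray(f["R"]).T+f["t"]; p=c@np.asarray(f["camera_matrix"]).T
    return p[:,:2]/p[:,2:]
def cw(p,X):  # case mm -> world m
    return np.atleast_2d(X)/1000.@Ro.from_euler("z",p[2]).as_matrix().T+[p[0],p[1],0]
U=np.array([.766,0,.643]);N=np.array([-.643,0,.766]);AX=np.array([-54,0,95.7])
def pin(l): a=l-.244; return AX+18*(-np.cos(a)*U+np.sin(a)*N)
def bar(l,lo): g=lo-l-.091; return pin(l)+62*(np.cos(g)*U+np.sin(g)*N)
def lend(l): return AX+56*(-np.cos(l)*U+np.sin(l)*N)
E
python3 - <<'E'
from h import *
d=pickle.load(open("f0.pkl","rb"));S,T=d["scene"],d["top"]
s=lambda u,v:(295+u/2.759,200+v/2.759)
t=lambda u,v:(175+(u-400)/2.424,195+v/2.424)
obs=[(S,(-62,112,226),s(43,101)),(S,(-62,-112,226),s(357,143)),(S,(-112.5,100,0),s(52,334)),(S,(-112.5,-100,0),s(302,369)),
(S,(-112.5,100,28.4),s(57,312)),(S,(-112.5,-100,28.4),s(305,349)),
(T,(-62,-112,226),t(437,24)),(T,(-62,112,226),t(768,99))]
r=lambda p:np.concatenate([(proj(f,cw(p,X))[0]-o) for f,X,o in obs])
k=least_squares(r,[.5,.1,np.pi-.2],loss="soft_l1");p=k.x
print(p,np.round(r(p).reshape(-1,2),1).tolist())
np.save("case.npy",p)
b=[(S,s(190,212)),(T,t(621,32))]
q=least_squares(lambda v:np.concatenate([proj(f,cw(p,bar(*v)))[0]-o for f,o in b]),[1.7,2.8])
print("lever,loop",q.x,q.fun)
X=least_squares(lambda v:np.concatenate([proj(f,cw(p,v))[0]-o for f,o in b]),[-60,0,150]);print("bar case mm",X.x,X.fun)
# pred pixels
for l in(1.4,1.6,1.8,2.0): print(l,bar(l,2.93).round(), lend(l).round(), np.round(proj(S,cw(p,lend(l)))))
# lid front edge corners: top front corners of lid t(468,96) t(737,150), apron top edge line t(457,143),t(722,209); scene apron bottom s(68,147),s(331,178)
print(proj(T,cw(p,[[115,100,133],[115,-100,133],[40,0,133]])), t(427,290),t(692,348))
print("tool R\n",Ro.from_quat([-.419,.57,.419,.569]).as_matrix().round(2))
for n,X in(("lid",(40,0,133)),("axis",AX)): print(n,cw(p,X).round(3))
E
```

```text
[0.49776081 0.14665963 2.89887174] [[-0.4, 0.6], [0.3, 0.2], [-0.1, -0.4], [-1.0, 0.0], [-2.2, 0.7], [-0.6, 0.5], [-1.3, 0.8], [-2.6, 0.1]]
lever,loop [1.89901895 3.38778099] [-0.88801723  0.2514824  -1.73143506 -0.13455327]
bar case mm [-95.49147229   0.98421381 164.39391065] [-1.37089194  0.0954214  -1.19286919 -0.06144336]
1.4 [-103.    0.  156.] [-97.   0. 132.] [[362. 287.]]
1.6 [-90.   0. 165.] [-89.   0. 140.] [[363. 282.]]
1.8 [-76.   0. 170.] [-79.   0. 146.] [[364. 276.]]
2.0 [-61.   0. 173.] [-69.   0. 150.] [[364. 271.]]
[[293.92949671 340.00953477]
 [182.16572556 314.66960552]
 [248.10518729 285.10331008]] (186.13861386138615, 314.63696369636966) (295.4620462046205, 338.56435643564356)
tool R
 [[-0.   -0.95  0.3 ]
 [-0.    0.3   0.95]
 [-1.    0.   -0.  ]]
lid [[0.459 0.156 0.133]]
axis [[0.55  0.134 0.096]]
```

```bash
cat >> h.py <<'E'
def goto(X,lean,side=0):
    """rows needed to bring the TCP to case-mm X, tool leaning `lean` deg"""
    from rig import arm
    p=np.load("case.npy"); s=arm.state(); R0=Ro.from_quat(s["eef_rot"]).as_matrix()
    C=Ro.from_euler("z",p[2]).as_matrix(); th=np.radians(lean)
    x=C@[np.sin(th),0,-np.cos(th)]; z=C@[0,-1.,0]; R=np.column_stack([x,np.cross(z,x),z])
    w=cw(p,X)[0]; d=R0.T@(w-s["position"])*100
    rv=Ro.from_matrix(R0.T@R).as_rotvec()
    print("xyz",d.round(2).tolist(),"dr",rv.round(3).tolist(),"rows>=",np.ceil(max(np.linalg.norm(d)/6.25,np.linalg.norm(rv)/.187)))
def where():
    from rig import arm
    p=np.load("case.npy"); s=arm.state(); C=Ro.from_euler("z",p[2]).as_matrix()
    c=C.T@(np.array(s["position"])-[p[0],p[1],0])*1000; x=C.T@Ro.from_quat(s["eef_rot"]).as_matrix()[:,0]
    r=c-AX
    print("t",round(s["time_s"],2),"case mm",c.round(1),"U,N from axis",round(r@U,1),round(r@N,1),"lean",np.degrees(np.arctan2(x[0],-x[2])).round(1),"F case",(C.T@s["contact_force"]).round(1),"q",np.round(s["q"],2))
E
python3 -c "
from h import *
goto([40,0,280],0);goto([40,0,165],0)"
```

```text
xyz [-4.89, -39.15, -33.85] dr [-0.06, -0.001, -0.0] rows>= 9.0
xyz [6.61, -39.15, -33.84] dr [-0.06, -0.001, -0.0] rows>= 9.0
```

```bash
python3 -m inch '{"xyz":[[-4.9,-10,-8],[-4.9,-20,-17],[-4.9,-39.15,-33.85],[-4.9,-39.15,-33.85],[-4.9,-39.15,-33.85],[-4.9,-39.15,-33.85],[-4.9,-39.15,-33.85],[-4.9,-39.15,-33.85],[-4.9,-39.15,-33.85],[-4.9,-39.15,-33.85],[-4.9,-39.15,-33.85],[-4.9,-39.15,-33.85]],"dr":[[0,0,0],[0,0,0],[-0.06,0,0],[-0.06,0,0],[-0.06,0,0],[-0.06,0,0],[-0.06,0,0],[-0.06,0,0],[-0.06,0,0],[-0.06,0,0],[-0.06,0,0],[-0.06,0,0]]}' 0
python3 -c "
from h import *
where();goto([40,0,165],0);goto([40,0,133],0)"
```

```text
time_s: 1.6
position: [0.4584, 0.1576, 0.2801]
eef_rot: [-0.436, 0.557, 0.436, 0.556]
contact_force: [-0.7, 0.8, 1.1]
opening: 0.004
t 1.6 case mm [ 40.8  -1.2 280.1] U,N from axis 191.2 80.3 lean 0.0 F case [ 0.8 -0.6  1.1] q [ 0.31  0.15  1.88  0.    1.1  -1.02]
xyz [11.51, -0.08, -0.12] dr [0.001, -0.0, -0.001] rows>= 2.0
xyz [14.71, -0.09, -0.12] dr [0.001, -0.0, -0.001] rows>= 3.0
```

```bash
python3 -m inch '{"xyz":[[5,-0.1,-0.1],[9,-0.1,-0.1],[11,-0.1,-0.1],[12,-0.1,-0.1],[12.6,-0.1,-0.1],[13.2,-0.1,-0.1],[13.7,-0.1,-0.1],[14.1,-0.1,-0.1],[14.4,-0.1,-0.1],[14.7,-0.1,-0.1],[14.7,-0.1,-0.1]],"dr":[[0,0,0],[0,0,0],[0,0,0],[0,0,0],[0,0,0],[0,0,0],[0,0,0],[0,0,0],[0,0,0],[0,0,0],[0,0,0]]}' 0
python3 -c "
from h import *
where()"
python3 -m inch '{"xyz":[[0.1,0,0],[0.2,0,0],[0.2,0,0]],"dr":[[0,0,0],[0,0,0],[0,0,0]]}' 0
python3 -c "
from h import *
where()"
```

```text
time_s: 2.98
position: [0.4596, 0.1554, 0.1331]
eef_rot: [-0.436, 0.557, 0.436, 0.557]
contact_force: [0.1, -0.3, -0.1]
opening: -0.002
t 2.98 case mm [ 39.2   0.7 133.1] U,N from axis 95.4 -31.3 lean 0.0 F case [-0.1  0.2 -0.1] q [ 0.3   0.37  2.    0.    0.77 -1.03]
time_s: 3.35
position: [0.4596, 0.1555, 0.1328]
eef_rot: [-0.436, 0.557, 0.436, 0.557]
contact_force: [-6.3, -1.6, 20.6]
opening: 0.003
t 3.35 case mm [ 39.2   0.6 132.8] U,N from axis 95.2 -31.5 lean 0.0 F case [ 5.8  3.1 20.6] q [ 0.3   0.37  2.    0.    0.77 -1.03]
```

```bash
python3 -m inch '{"xyz":[[-6,0,0],[-12,0,0],[-18.5,0,0],[-18.5,0,0]],"dr":[[0,0,0],[0,0,0],[0,0,0],[0,0,0]]}' 0
python3 -c "
from h import *
where();goto([-190,0,300],40)"
```

```text
time_s: 3.85
position: [0.4621, 0.1563, 0.3212]
eef_rot: [-0.437, 0.554, 0.435, 0.56]
contact_force: [0.2, 0.7, -0.9]
opening: -0.001
t 3.85 case mm [ 36.9  -0.8 321.2] U,N from axis 214.7 114.3 lean -0.5 F case [-0.  -0.7 -0.9] q [ 0.3   0.11  1.84  0.    1.19 -1.03]
xyz [2.3, -22.68, -0.09] dr [0.002, 0.005, 0.706] rows>= 4.0
```

```bash
python3 -m inch '{"xyz":[[0,-6,0],[0,-12,0],[1,-18,0],[2.3,-22.7,-0.1],[2.3,-22.7,-0.1],[2.3,-22.7,-0.1],[2.3,-22.7,-0.1]],"dr":[[0,0,0.18],[0,0,0.36],[0,0,0.54],[0,0,0.706],[0,0,0.706],[0,0,0.706],[0,0,0.706]]}' 0
python3 - <<'E'
from h import *
where();goto([-114.7,0,140],40);goto([-126,0,153],40)
from rig import arm
import cv2
f=arm.grab_frame("wrist");print(f["tool_from_camera"].round(3).tolist())
g=arm.grab_frame("scene")["image"][170:350,280:460]
im=np.hstack([cv2.resize(f["image"],(520,390)),cv2.resize(g,(280,280))[:, :] if 0 else cv2.copyMakeBorder(cv2.resize(g,(280,280),interpolation=cv2.INTER_CUBIC),0,110,0,0,0)])
cv2.imwrite("pics/w1.png",im[:,:,::-1])
E
```

```text
time_s: 4.72
position: [0.6793, 0.1007, 0.2975]
eef_rot: [-0.218, 0.672, 0.601, 0.373]
contact_force: [0.6, 0.7, 1.1]
opening: -0.004
t 4.72 case mm [-187.3    0.9  297.5] U,N from axis 27.7 240.3 lean 40.1 F case [-0.4 -0.8  1.1] q [ 0.05  0.81  0.96  0.21  2.04 -1.25]
xyz [16.72, -4.61, 0.07] dr [0.002, 0.001, -0.003] rows>= 3.0
xyz [15.0, -4.63, 0.08] dr [0.002, 0.001, -0.003] rows>= 3.0
[[-0.0, -0.256, 0.967, -0.143], [0.0, -0.967, -0.256, 0.065], [1.0, 0.0, 0.001, -0.001], [0.0, 0.0, 0.0, 1.0]]
```

View pics/w1.png

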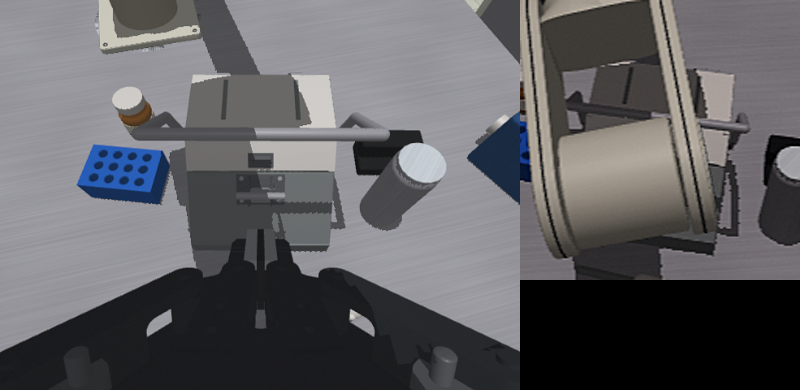

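```bash
python3 -m inch '{"xyz":[[5,-4.5,0],[11,-4.5,0],[11,-4.5,0]],"dr":[[0,0,0],[0,0,0],[0,0,0]]}' 0
python3 - <<'E'
from h import *
where()
from rig import arm
import cv2
s=arm.state();f=arm.grab_frame("wrist");pickle.dump((s,f),open("w2.pkl","wb"))
g=f["image"][100:340,200:440]
cv2.imwrite("pics/w2.png",cv2.convertScaleAbs(cv2.resize(g,(600,600),interpolation=cv2.INTER_CUBIC),alpha=1.5,beta=20)[:,:,::-1])
E
```

```text
time_s: 5.2
position: [0.6384, 0.1097, 0.1792]
eef_rot: [-0.215, 0.675, 0.602, 0.369]
contact_force: [0.4, 0.7, 1.9]
opening: 0.002
t 5.2 case mm [-145.4    2.1  179.2] U,N from axis -16.3 122.7 lean 40.9 F case [-0.2 -0.7  1.9] q [ 0.06  0.86  1.15  0.2   1.82 -1.29]
```

View pics/w2.png

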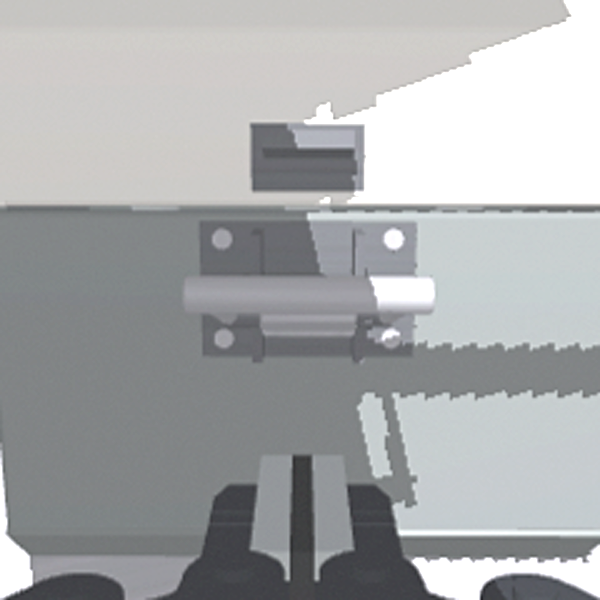

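Run:
```python
from h import *
s,f=pickle.load(open("w2.pkl","rb"));p=np.load("case.npy")
M=f["tool_from_camera"];R=Ro.from_quat(s["eef_rot"]).as_matrix();K=f["camera_matrix"]
def pr(X):
    t=R.T@(cw(p,X)[0]-s["position"]); c=M[:3,:3].T@(t-M[:3,3]); q=K@c; return (q[:2]/q[2]-[200,100])*2.5, c[2]
print(K[0,0],"depth from length",K[0,0]*.052/100)
for l in(1.4,1.5,1.6,1.7,1.8): print(l,bar(l,2.93).round(),pr(bar(l,2.93)),pr(lend(l))[0],((bar(l,2.93)-AX)@U).round(1),((bar(l,2.93)-AX)@N).round(1))
kp=AX+40*U-14*N
print("lip top rear",pr(kp+3.6*U+17*N),"foot",pr(kp))
```

```text
365.7928872447583 depth from length 0.1902123013672743
1.4 [-103.    0.  156.] (array([313.92488577, 346.81959217]), np.float64(0.19425981643459206)) [312.6910368  366.65887548] 0.9 78.0
1.5 [-97.   0. 161.] (array([314.02351952, 310.44701589]), np.float64(0.19284649850664132)) [312.79136686 344.73932057] 8.7 77.5
1.6 [-90.   0. 165.] (array([314.07932013, 273.36299535]), np.float64(0.19220520240715294)) [312.86958504 321.74998042] 16.4 76.2
1.7 [-83.   0. 168.] (array([314.09062781, 236.37971848]), np.float64(0.1923423357547688)) [312.9238622  298.07394649] 23.9 74.2
1.8 [-76.   0. 170.] (array([314.05728802, 200.31112515]), np.float64(0.19325652835840945)) [312.95292785 274.12278213] 31.2 71.5
lip top rear (array([311.38651404, 135.91828737]), np.float64(0.2566730231087907)) foot (array([310.8582148 , 147.56742729]), np.float64(0.2740409938143949))
```

```bash
python3 -c "
from h import *
where();goto(AX-18*U+71*N,40)"
```

```text
t 5.25 case mm [-148.7    1.4  182. ] U,N from axis -17.0 127.0 lean 40.5 F case [ 0.7 -0.4  1. ] q [ 0.06  0.85  1.14  0.2   1.82 -1.29]
xyz [5.59, -0.14, 0.14] dr [0.001, -0.001, -0.009] rows>= 1.0
```

```bash
python3 -m inch '{"xyz":[[3,-0.1,0.1],[5.6,-0.1,0.1],[5.6,-0.1,0.1],[5.6,-0.1,0.1]],"dr":[[0,0,-0.01],[0,0,-0.01],[0,0,-0.01],[0,0,-0.01]]}' 0
python3 -c "
from h import *
where();goto(AX-3*U+72*N,40)"
```

```text
time_s: 5.75
position: [0.612, 0.1185, 0.1401]
eef_rot: [-0.221, 0.671, 0.599, 0.377]
contact_force: [1.6, 0.1, -0.6]
opening: -0.002
t 5.75 case mm [-1.176e+02 -1.000e-01  1.401e+02] U,N from axis -20.2 74.9 lean 39.6 F case [-1.6 -0.5 -0.6] q [ 0.08  0.85  1.25  0.2   1.7  -1.3 ]
xyz [0.28, 1.72, -0.01] dr [0.001, 0.001, 0.008] rows>= 1.0
```

```bash
python3 -m inch '{"xyz":[[0,0,0],[-0.1,1.5,0],[-0.1,1.9,0],[0,2.3,0],[0.2,2.8,0],[0.5,3.3,0],[0.8,3.8,0],[1.0,4.3,0],[1.0,4.6,0],[1.0,4.6,0]],"dr":[[0,0,0],[0,0,0],[0,0,0],[0,0,0],[0,0,0],[0,0,0],[0,0,0],[0,0,0],[0,0,0],[0,0,0]]}' 0
python3 - <<'E'
from h import *
where()
from rig import arm
import cv2
s=arm.state();f=arm.grab_frame("wrist");pickle.dump((s,f),open("w3.pkl","wb"))
g=f["image"][60:340,180:460]
cv2.imwrite("pics/w3.png",cv2.convertScaleAbs(cv2.resize(g,(600,600),interpolation=cv2.INTER_CUBIC),alpha=1.5,beta=20)[:,:,::-1])
E
```

```text
time_s: 7.0
position: [0.5691, 0.1285, 0.1592]
eef_rot: [-0.22, 0.672, 0.6, 0.375]
contact_force: [0.0, 0.5, 0.5]
opening: -0.001
t 7.0 case mm [-73.7   0.5 159.2] U,N from axis 25.8 61.3 lean 39.9 F case [ 0.1 -0.5  0.5] q [ 0.09  0.77  1.36  0.21  1.67 -1.29]
```

View pics/w3.png

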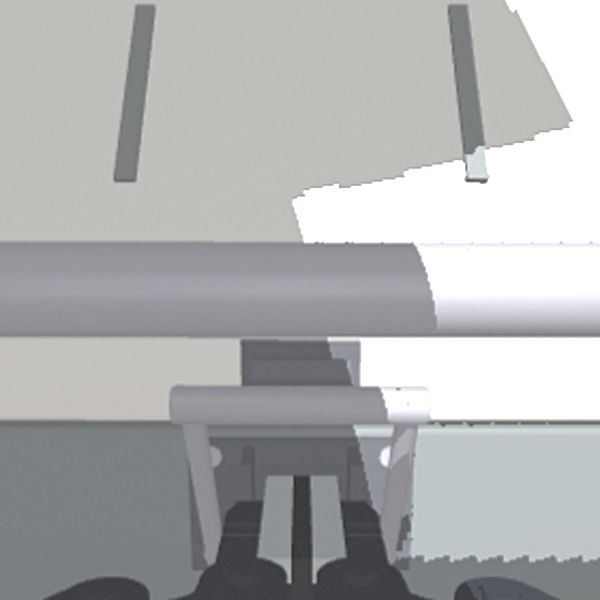

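```bash
cat >> h.py <<'E'
def pr(s,f,X):
    p=np.load("case.npy");M=f["tool_from_camera"];R=Ro.from_quat(s["eef_rot"]).as_matrix();K=f["camera_matrix"]
    t=R.T@(cw(p,X)[0]-s["position"]); c=M[:3,:3].T@(t-M[:3,3]); q=K@c; return q[:2]/q[2], c[2]
E
python3 - <<'E'
from h import *
s,f=pickle.load(open("w3.pkl","rb"))
for l in(1.4,1.55,1.7,1.9):
  for lo in(2.3,2.5,2.7,2.93):
    b=bar(l,lo);q,z=pr(s,f,b);print(l,lo,"row",((q[1]-60)*2.143).round(),"len",(366*.052/z*2.143).round(),"UN",((b-AX)@U).round(1),((b-AX)@N).round(1))
print((pr(s,f,AX+40*U-14*N)[0]-[180,60])*2.143,(pr(s,f,AX+43.6*U+3*N)[0]-[180,60])*2.143)
E
```

```text
1.4 2.3 row 475.0 len 268.0 UN 35.5 61.3
1.4 2.5 row 538.0 len 276.0 UN 25.8 69.0
1.4 2.7 row 606.0 len 281.0 UN 14.7 74.5
1.4 2.93 row 683.0 len 281.0 UN 0.9 78.0
1.55 2.3 row 422.0 len 262.0 UN 44.3 55.3
1.55 2.5 row 479.0 len 273.0 UN 35.8 64.3
1.55 2.7 row 545.0 len 281.0 UN 25.7 71.4
1.55 2.93 row 624.0 len 285.0 UN 12.5 76.9
1.7 2.3 row 376.0 len 253.0 UN 52.1 48.1
1.7 2.5 row 423.0 len 267.0 UN 45.0 58.3
1.7 2.7 row 483.0 len 277.0 UN 36.0 66.8
1.7 2.93 row 560.0 len 285.0 UN 23.9 74.2
1.9 2.3 row 325.0 len 240.0 UN 60.6 36.8
1.9 2.5 row 359.0 len 255.0 UN 55.7 48.2
1.9 2.7 row 406.0 len 268.0 UN 48.6 58.3
1.9 2.93 row 475.0 len 281.0 UN 38.2 68.0
[304.26381976 363.52518734] [304.60461711 365.01150461]
```

```bash
python3 -m inch '{"xyz":[[-0.5,0,0],[-1,0,0],[-1.5,0,0],[-1.5,0,0]],"dr":[[0,0,0],[0,0,0],[0,0,0],[0,0,0]]}' 0
python3 - <<'E'
from h import *
where()
from rig import arm
import cv2
s=arm.state();f=arm.grab_frame("wrist");pickle.dump((s,f),open("w4.pkl","wb"))
g=f["image"][60:340,180:460]
cv2.imwrite("pics/w4.png",cv2.convertScaleAbs(cv2.resize(g,(600,600),interpolation=cv2.INTER_CUBIC),alpha=1.5,beta=20)[:,:,::-1])
E
```

```text
time_s: 7.55
position: [0.579, 0.126, 0.1709]
eef_rot: [-0.22, 0.672, 0.599, 0.375]
contact_force: [0.3, 0.1, 0.2]
opening: -0.001
t 7.55 case mm [-83.8   0.5 170.9] U,N from axis 25.5 76.7 lean 39.8 F case [-0.3 -0.1  0.2] q [ 0.09  0.77  1.33  0.21  1.7  -1.29]
```

View pics/w4.png

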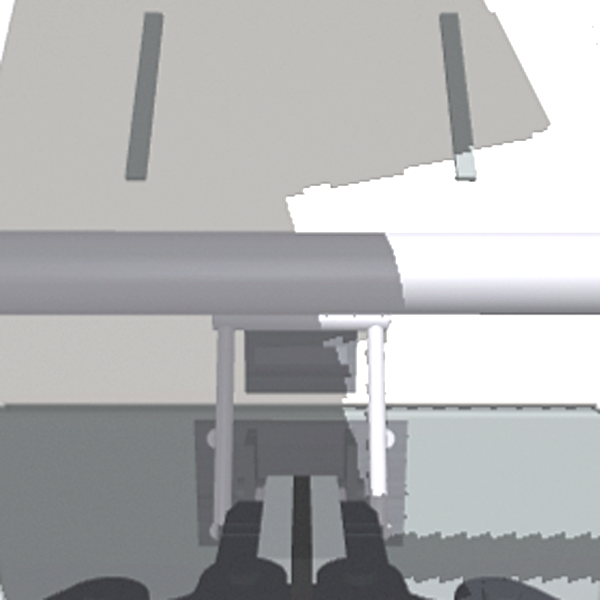

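Run:
```python
from h import *
s,f=pickle.load(open("w4.pkl","rb"))
for x in(5,10,15,20):
  for z in (4,17):
    q,d=pr(s,f,AX+(40+x)*U+(-14+z)*N);print(x,z,"row",((q[1]-60)*2.143).round(),"len",(366*.052/d*2.143).round())
for l in(1.4,1.55,1.7,1.9,2): print(l,(pr(s,f,lend(l))[0]-[180,60])*2.143, ((lend(l)-AX)@U,(lend(l)-AX)@N))
goto(AX+23*U+45*N,40)
```

```text
5 4 row 337.0 len 175.0
5 17 row 346.0 len 184.0
10 4 row 321.0 len 176.0
10 17 row 329.0 len 186.0
15 4 row 304.0 len 177.0
15 17 row 311.0 len 187.0
20 4 row 287.0 len 178.0
20 17 row 293.0 len 188.0
1.4 [305.09103657 618.99221438] (np.float64(-9.520111225213984), np.float64(55.19649784225404))
1.55 [305.17835535 588.86058025] (np.float64(-1.1647490815963564), np.float64(55.999368312216895))
1.7 [305.23319756 555.06822734] (np.float64(7.216770815343886), np.float64(55.54461369736222))
1.9 [305.25041217 506.68389908] (np.float64(18.107927108583773), np.float64(53.00366843550185))
2 [305.23444843 482.09834341] (np.float64(23.309000212323546), np.float64(50.931094636698155))
xyz [3.13, -0.25, 0.05] dr [-0.0, 0.0, 0.003] rows>= 1.0
```

```bash
python3 -m inch '{"xyz":[[1.5,0,0],[3.1,0,0],[3.1,0,0],[3.1,-0.9,0],[3.1,-1.8,0],[3.2,-2.5,0],[3.4,-3.1,0],[3.7,-3.7,0],[4.1,-4.3,0],[4.6,-4.75,0],[5.1,-5.2,0],[5.1,-5.2,0]],"dr":[[0,0,0],[0,0,0],[0,0,0],[0,0,0],[0,0,0],[0,0,0],[0,0,0],[0,0,0],[0,0,0],[0,0,0],[0,0,0],[0,0,0]]}' 0
python3 -c "
from h import *
where();goto(AX-34*U+5*N,40)"
```

```text
time_s: 9.1
position: [0.5847, 0.1244, 0.0971]
eef_rot: [-0.219, 0.672, 0.6, 0.374]
contact_force: [-0.4, -0.3, 0.0]
opening: -0.0
t 9.1 case mm [-89.8   0.7  97.1] U,N from axis -26.5 24.1 lean 40.0 F case [0.3 0.4 0. ] q [ 0.09  0.87  1.33  0.21  1.61 -1.31]
xyz [1.91, -0.75, 0.07] dr [-0.0, -0.001, 0.0] rows>= 1.0
```

```bash
python3 -m inch '{"xyz":[[0.5,-0.3,0],[1.0,-0.6,0],[1.3,-0.7,0],[1.3,-0.7,0]],"dr":[[0,0,0],[0,0,0],[0,0,0],[0,0,0]]}' 0
python3 -c "
from h import *
where()"
python3 -m inch '{"xyz":[[0.2,-0.1,0],[0.4,-0.1,0],[0.5,-0.1,0],[0.5,-0.1,0]],"dr":[[0,0,0],[0,0,0],[0,0,0],[0,0,0]]}' 0
python3 - <<'E'
from h import *
where()
from rig import arm
import cv2
s=arm.state();f=arm.grab_frame("wrist");pickle.dump((s,f),open("w5.pkl","wb"))
g=f["image"][60:340,180:460]
cv2.imwrite("pics/w5.png",cv2.convertScaleAbs(cv2.resize(g,(600,600),interpolation=cv2.INTER_CUBIC),alpha=1.5,beta=20)[:,:,::-1])
E
```

```text
time_s: 9.6
position: [0.5822, 0.1251, 0.0832]
eef_rot: [-0.22, 0.672, 0.6, 0.375]
contact_force: [-0.3, -0.5, -0.1]
opening: -0.001
t 9.6 case mm [-87.2   0.6  83.2] U,N from axis -33.5 11.8 lean 39.9 F case [ 0.2  0.6 -0.1] q [ 0.09  0.88  1.34  0.21  1.59 -1.31]
time_s: 10.1
position: [0.5801, 0.1257, 0.079]
eef_rot: [-0.22, 0.672, 0.6, 0.375]
contact_force: [-0.5, -0.5, -0.9]
opening: 0.005
t 10.1 case mm [-85.    0.6  79. ] U,N from axis -34.4 7.2 lean 39.9 F case [ 0.4  0.6 -0.9] q [ 0.09  0.89  1.35  0.21  1.58 -1.31]
```

View pics/w5.png

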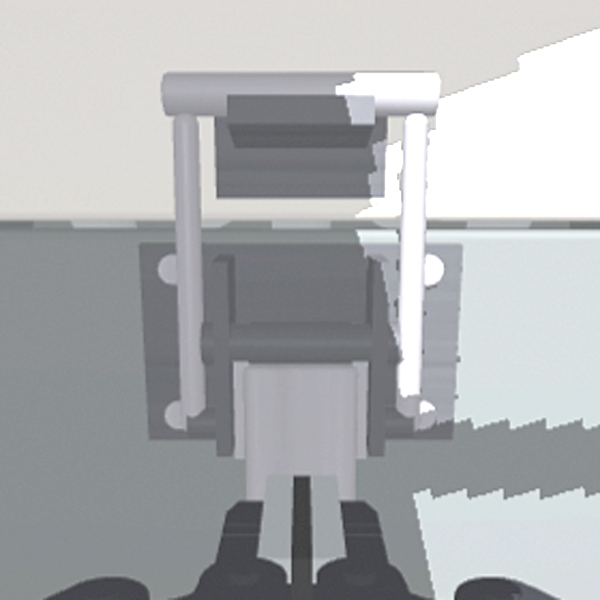

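```bash
for i in 1; do python3 -m inch '{"xyz":[[0.15,0,0],[0.3,0,0],[0.4,0,0],[0.4,0,0]],"dr":[[0,0,0],[0,0,0],[0,0,0],[0,0,0]]}' 0; done
python3 -c "
from h import *
where()"
```

```text
time_s: 10.65
position: [0.5787, 0.1261, 0.0771]
eef_rot: [-0.22, 0.672, 0.599, 0.376]
contact_force: [2.5, -1.8, 6.1]
opening: -0.001
t 10.65 case mm [-83.5   0.5  77.1] U,N from axis -34.5 4.7 lean 39.8 F case [-2.9  1.1  6.1] q [ 0.09  0.89  1.35  0.21  1.57 -1.31]
```

```bash
python3 -m inch '{"xyz":[[0.1,0,0],[0.2,0,0],[0.2,0,0]],"dr":[[0,0,0],[0,0,0],[0,0,0]]}' 0
python3 -c "
from h import *
where()"
```

```text
time_s: 11.02
position: [0.5787, 0.1262, 0.077]
eef_rot: [-0.221, 0.671, 0.599, 0.376]
contact_force: [5.3, -3.3, 13.7]
opening: 0.0
t 11.03 case mm [-83.5   0.5  77. ] U,N from axis -34.6 4.6 lean 39.7 F case [-5.9  1.9 13.7] q [ 0.09  0.88  1.35  0.21  1.57 -1.31]
```

```bash
python3 -m inch '{"xyz":[[0.15,0,0],[0.3,0,0],[0.3,0,0],[0.3,0,0]],"dr":[[0,0,0],[0,0,0],[0,0,0],[0,0,0]]}' 0
python3 -c "
from h import *
where()"
python3 -m inch '{"xyz":[[-1,0,0],[-5,-1,0],[-10,-3,0],[-14,-5,0],[-14,-5,0],[-14,-5,0]],"dr":[[0,0,0],[0,0,0],[0,0,0],[0,0,0],[0,0,0],[0,0,0]]}' 0
python3 - <<'E'
from h import *
where()
from rig import arm
import cv2
s=arm.state();f=arm.grab_frame("wrist");pickle.dump((s,f),open("w6.pkl","wb"))
cv2.imwrite("pics/w6.png",cv2.convertScaleAbs(cv2.resize(f["image"][40:400,80:560],(800,600),interpolation=cv2.INTER_CUBIC),alpha=1.4,beta=20)[:,:,::-1])
k=5/3
for n,X in(("lend0",lend(0)),("lend.3",lend(.3)),("lend.1",lend(.1)),("bar x5",AX+45*U-10*N),("bar x10",AX+50*U-10*N)):print(n,((pr(s,f,X)[0]-[80,40])*k).round(),"22mm px",22*.366/pr(s,f,X)[1]*k)
E
```

```text
time_s: 11.52
position: [0.5786, 0.1262, 0.0768]
eef_rot: [-0.222, 0.671, 0.599, 0.377]
contact_force: [10.7, -6.8, 25.1]
opening: -0.003
t 11.53 case mm [-83.4   0.4  76.8] U,N from axis -34.6 4.4 lean 39.5 F case [-12.    4.   25.1] q [ 0.09  0.88  1.35  0.21  1.57 -1.31]
time_s: 12.28
position: [0.6978, 0.0964, 0.1464]
eef_rot: [-0.219, 0.673, 0.6, 0.374]
contact_force: [0.2, -0.1, -0.6]
opening: -0.002
t 12.28 case mm [-206.3    0.7  146.4] U,N from axis -84.1 136.7 lean 40.0 F case [-0.2  0.  -0.6] q [ 0.04  0.97  0.98  0.19  1.86 -1.29]
lend0 [403. 257.] 22mm px 47.9401159301895
lend.3 [404. 256.] 22mm px 50.96981712163713
lend.1 [403. 258.] 22mm px 48.89670420472686
bar x5 [403.  20.] 22mm px 50.884895454234524
bar x10 [404.   8.] 22mm px 51.13317679590121
```

View pics/w6.png

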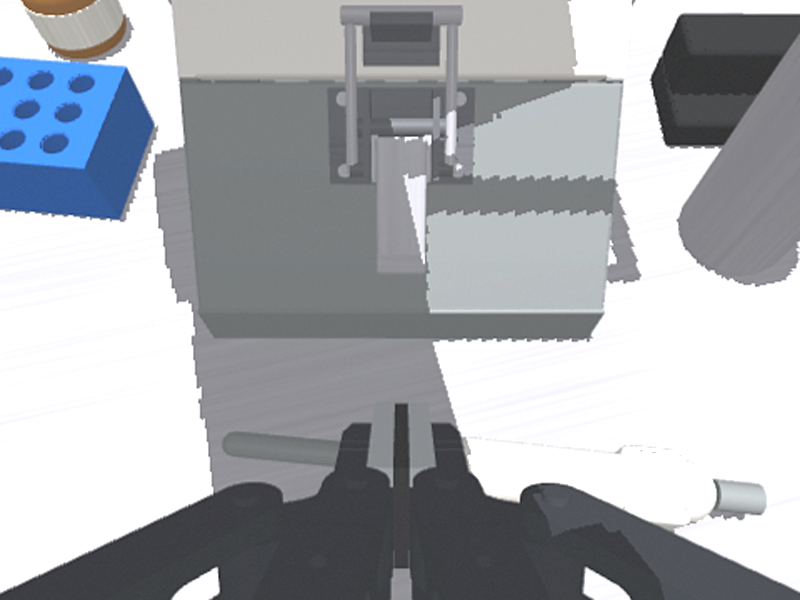

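```bash
python3 -m inch '{"xyz":[[0,0,0],[0,0,0],[0,0,0],[0,0,0]],"dr":[[0,0,0],[0,0,0],[0,0,0],[0,0,0]]}' 0; python3 -c "
from rig import arm
print(arm.close_job())"
```

```text
time_s: 12.82
position: [0.6989, 0.0963, 0.1476]
eef_rot: [-0.22, 0.672, 0.6, 0.375]
contact_force: [-0.4, 0.2, -0.4]
opening: 0.002
the job is handed in; nothing more can be done
None
```

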